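# Refit the pinion of a bench tin clamp and wind the jaw onto a paint tin

## Task

Put the toothed pinion (not the smooth roller that looks like it) back on the empty spindle of the tin clamp: turn it until its teeth drop between those of the rack, and push it fully home. Then wind the jaw with the pinion, without pushing the jaw by hand, until the paint tin is held upright between the jaw and the V stop, leave the pinion fully home, and let go. Leave everything else on the bench where it is.

Things in the scene. Friction and masses are not known exactly. Their poses are not given: they have to be found in the camera images.
- clamp: Fixed tin clamp on a grey base plate 12 mm thick. Origin on the bench top straight under the spindle's axis, z up; its y axis runs along the rack towards the tin, the rack lies on the spindle's +x side. Plate spans x -55..95, y -100..250 mm.
- spindle (a point): Top of the spindle, on its axis, 54 mm above the bench: a fixed steel post 14 mm across, its last 8 mm tapering to 6 mm. At its foot a seat 14 mm above the bench, on which the pinion's underside rests when home.
- vee (a point): Axis of a tin that stands fully in the V stop, on the plate's top (12 mm above the bench): clamp x 45, y 180 mm. The V stop is two upright grey blocks beyond it, to 67 mm above the bench.
- jaw (a joint): Sliding jaw with its rack. Value (m) = travel towards the tin (clamp +y), 0 to 0.05; slides stiffly (about 4 N), stays where left; reads about 0.042 against a tin fully in the V. Pinion in mesh and turned counter-clockwise (seen from above) moves it towards the tin, 25 mm per radian. The jaw plate at the rack's end is 70 mm wide, to 71 mm above the bench.
- rack (a point): On the rack's top (31 mm above the bench), at the middle of one tooth; moves with the jaw (clamp y = joint value). Eight steel teeth, pitch 15.7 mm (two more on the tin's side of this point, five on the other), 18 mm tall, pointing at the spindle. Pitch line 26 mm from the spindle's axis.
- jaw_face (a point): Middle of the jaw plate's flat face towards the tin, 45 mm above the bench; axes as the clamp's.
- pinion_mid (a point): The pinion, at its centre half-way up (29 mm above its underside), z up. Steel gear 18 mm thick, 58 mm across, ten teeth: one centred on its own x axis, then every 36 degrees. On top a black block grip 46 mm long (its x), 28 mm wide (its y), 18 to 58 mm above the underside. 0.3 kg. Starts on the bench, teeth down.
- pinion_bore (a point): Centre of the pinion's underside: mouth of its blind bore, 16.4 mm wide, 44 mm deep. It meshes when a gap between its teeth faces a rack tooth: yaw in the clamp's frame = (jaw value + 7.85 mm) / 25 mm in rad, plus any multiple of 36 degrees, with a few degrees of play. Lowered on the spindle out of mesh, it stops with its underside 31 mm above the bench.
- roller_mid (a point): The smooth roller, at its centre (29 mm above its underside): same size, grip and materials as the pinion but a plain rim without teeth. Leave alone.
- tin_mid (a point): Paint tin, 86 mm across, 100 mm tall, 0.5 kg, standing loose on the clamp plate a few mm short of the V stop; point at its centre (50 mm above its underside). The jaw pushes it the rest of the way into the V.
- small_tin: Small tin, 56 mm across, 60 mm tall. Leave alone.
- tape: Roll of tape lying flat, 90 mm across, 24 mm tall. Leave alone.
- brush: Paint brush lying on the bench. Leave alone.
- screwdriver: Screwdriver lying on the bench. Leave alone.
- jar: Amber glass jar, 64 mm across, 90 mm tall. Leave alone.
- scraper: Scraper with a wooden handle, lying flat, about 165 mm long. Leave alone.
Things that resemble listed ones, but are neither listed nor needed, are in the scene too. What is shaped like the part that bears pinion_mid but pink or red is not meant.

How it is judged:
On the way, in this order (a step that is already met when the one before it is completed fails the run):
1. the pinion is on the spindle, its teeth between those of the rack, fully home (horizontal distance between pinion_mid and spindle below 0.004 m and z of pinion_mid in the frame of clamp below 0.0455 m and angle between pinion_mid's own z axis and vertical below 0.08 rad), for 0.2 s.
2. the jaw has been wound onto the tin (y of tin_mid in the frame of jaw_face below 0.0455 m and y of tin_mid in the frame of clamp above 0.1775 m), for 0.2 s.
At the end, for the whole second after the job is handed in: The pinion is upright on the spindle (within 4 mm of its axis) and fully home (within 2.5 mm of its seat), in mesh with the rack; the tin stands upright, within 2.5 mm of fully in the V stop, with the jaw within 2.5 mm of touching it; the jaw at rest (all of step 1 and all of step 2 and angle between tin_mid's own z axis and vertical below 0.08 rad and velocity of joint jaw between -0.01 and 0.01 m/s).
It fails at once if the jaw or its rack was pushed by the fingers or the arm (contact force between any of the fingers, the arm and jaw above 3 N).
It fails at once if the tin was tipped (angle between tin_mid's own z axis and vertical above 0.3 rad).
It fails at once if a bystander was moved by more than 30 mm (distance of any of roller_mid, small_tin, tape, brush, screwdriver, jar, scraper from where it was at the start of the episode above 0.03 m).
It also fails if it takes over 61 s, if anything falls off the work surface, if the arm or the gripper's body presses on something with over 40 N, if the wrist force passes 120 N, or if a joint passes its speed limit or range.

## Robot

A 6-joint arm with a two-finger parallel gripper is mounted at the origin on the work surface. World frame = base frame: x ahead of the robot, y to its left, z up, the work surface at z = 0. Lengths are in m, angles in rad, forces in N, time in s.
With the tool pointing down it reaches from about 0.35 to 0.925 m from the base axis. Payload 6.4 kg.
Tool frame: the origin (TCP) lies at the very end of the fingers, on their centre line; the grasp point (between the pads) lies 19 mm behind it; x points along the fingers, y is the direction in which the jaws open and shut, and the axes are right-handed (so a half turn about x gives the same grasp; the last joint's range is limited). The gripper opens to 94 mm and grips with 3 to 60 N. Pads are 16 mm wide; open, the fingers measure 119 mm over their backs; the gripper's body (75 mm by 177 mm) begins 78 mm behind the grasp point.
Start: joints at [0.942, 0.245, 1.558, -0, 1.339, -0.174], TCP at [0.286, 0.584, 0.205] pointing down, gripper open.
Joint ranges: [-3.13, 3.13], [-1.02, 2.26], [0.13, 2.54], [-0.95, 4.09], [0.21, 2.88], [-2.74, 2.74]. Speed limits (rad/s): [2.57, 2.57, 3.14, 3.14, 3.14, 3.14].

## Interface

Orientations are given as a rotation vector (axis times angle).
In Python, from workcell import arm gives the robot as it stands.
- The arm moves only by the shell command python3 -m jog 'ROWS' [FORCE]. ROWS is JSON, one flat list of numbers, 7 for each row, row after row: the shift along the world's x, y, z in mm, then the turn, a rotation vector about the world's x, y, z in degrees, then the finger opening in mm, from 0 to 94. A call has 1 to 8 rows; each row is the pose to reach, as a shift and turn from the pose commanded when the call began; what a row does not reach only later rows make up. A row lasts 1/12 s, in which the tool goes at most 41.7 mm and 7.16 degrees, less where a joint would pass 70% of its speed; a pose out of reach is approached as far as the arm can. A call with a gripper value outside its range is refused whole. The fingers move at their own pace and stop on an object; FORCE is the grip in N (left out, the last holds). Time passes only in rows, so rows that repeat a pose let the fingers close. It gives the time, the measured TCP pose, the force and the opening at its end, in the units of the state.
- arm.get_state(): the state, without advancing time (a new reading comes with each control period).
- arm.capture(name): name is "scene" or "top"; returns a dict with "img" (384x512x3 uint8, blue, green, red), "intrinsics" (3x3 intrinsics, pixels), "k1" (the pictures are not rectified: a ray, as slopes to the right and down, at radius r is drawn at 1 + k1 r^2 times it, then the intrinsics apply), "world_to_cam" (4x4, takes a point from world to camera coordinates). Camera axes: x right, y down, z forward; pixel columns grow to the right and rows downward; lengths in m; the calibration is good to about 2 mm. A picture is of the moment at which its call begins. There is no depth.
- arm.finish_job(): hands the job in, once; it reports no verdict.
The state is a dict: "clock": time; "qpos": joint angles; "joint_vel": joint speeds; "effort": joint torques, N m; "eef_pos": TCP position; "tcp_rot": TCP orientation; "ft_force": force on the tool from outside, world axes, zero at the start; "ft_torque": the same for the moment, N m; "gripper_width": finger opening in m.
Only numpy, scipy, OpenCV 4.12 (cv2) and the standard library are available. Lean on these libraries where they do the work, as an engineer would, in place of code of your own. Each camera call takes 0.05 s, during which the arm holds its last target.

## Working session

There is one attempt and no reset: what is moved stays moved. The work goes in short steps, Python scripts to look and compute and a shell command to move; the robot and the scene stay as the last step left them, time stands still between calls to the robot, and variables do not carry over. Pictures are saved under pics/ and viewed, and the job is handed in when it is done.

```bash
ls; mkdir -p pics; python3 - <<'E'
from workcell import arm
import cv2,numpy as np
for n in("scene","top"):
    c=arm.capture(n); cv2.imwrite(f"pics/{n}0.png",c["img"]); print(n,c["intrinsics"].tolist(),c["k1"],np.round(c["world_to_cam"],4).tolist())
s=arm.get_state();print(s)
E
```

```text
pics
scene [[479.53945369886384, 0.0, 259.7005624055113], [0.0, 479.53945369886384, 199.20008955515885], [0.0, 0.0, 1.0]] -0.05195170407213182 [[0.1734, 0.9848, -0.0097, -0.0539], [0.5546, -0.1058, -0.8254, -0.2546], [-0.8139, 0.1377, -0.5645, 1.584], [0.0, 0.0, 0.0, 1.0]]
top [[395.69400559900185, 0.0, 259.59063229470445], [0.0, 395.69400559900185, 193.90630263105263], [0.0, 0.0, 1.0]] -0.0835398234829387 [[-0.0121, -0.9999, 0.0038, -0.0483], [-0.9972, 0.0118, -0.0744, 0.5619], [0.0744, -0.0047, -0.9972, 0.9423], [0.0, 0.0, 0.0, 1.0]]
{'clock': 0.1, 'qpos': array([ 9.41889978e-01,  2.45754636e-01,  1.55889347e+00, -1.31307535e-05,
        1.33865526e+00, -1.74112106e-01]), 'joint_vel': array([-0.00056715, -0.00102703, -0.00222868, -0.00049523,  0.00033914,
       -0.00075888]), 'effort': array([-4.63381675e-04, -4.16922212e+01, -3.15522051e+01,  6.86514401e-02,
        3.10087809e-02, -2.57582423e-05]), 'eef_pos': array([0.28521627, 0.5834873 , 0.20444815]), 'tcp_rot': array([ 0.35541672,  1.54187479, -0.35791587]), 'ft_force': array([0.25484798, 0.20156544, 0.44288777]), 'ft_torque': array([-0.05212727, -0.07322812,  0.00033833]), 'gripper_width': 0.09421022865659102}
```

View pics/scene0.png

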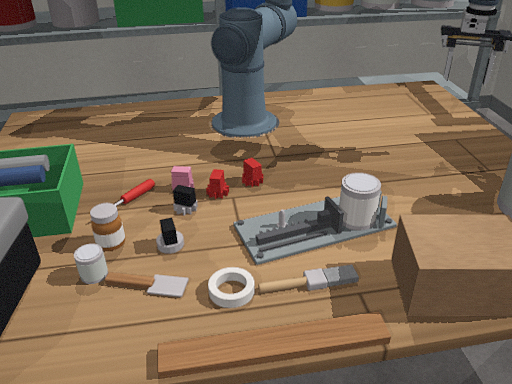

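View pics/top0.png

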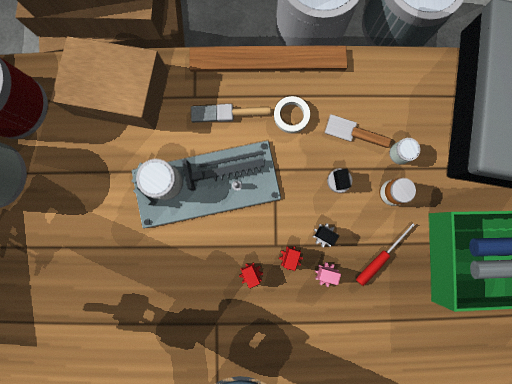

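The things that could be taken for the pinion, by pixel in the top view:
- (326,236): black grip, seems toothed
- (340,180): black grip, seems smooth, so probably the roller
- (328,274): pink
- (290,258) and (251,275): red

The description points to (326,236). I'll check that in close crops.

```bash
python3 - <<'E'
import cv2,numpy as np
t=cv2.imread("pics/top0.png");s=cv2.imread("pics/scene0.png")
a=cv2.resize(t[155:265,295:365],None,fx=5,fy=5,interpolation=cv2.INTER_CUBIC)
b=cv2.resize(s[180:260,150:210],None,fx=6.8,fy=6.8,interpolation=cv2.INTER_CUBIC)
h=max(a.shape[0],b.shape[0]);o=np.zeros((h,a.shape[1]+b.shape[1],3),np.uint8);o[:a.shape[0],:a.shape[1]]=a;o[:b.shape[0],a.shape[1]:]=b
print(o.shape);cv2.imwrite("pics/c0.png",o)
c=cv2.resize(t[130:235,125:290],None,fx=4.8,fy=4.8,interpolation=cv2.INTER_CUBIC);cv2.imwrite("pics/c1.png",c);print(c.shape)
c=cv2.resize(s[165:265,225:405],None,fx=4.4,fy=4.4,interpolation=cv2.INTER_CUBIC);cv2.imwrite("pics/c2.png",c)
E
```

```text
(550, 758, 3)
(504, 792, 3)
```

View pics/c0.png

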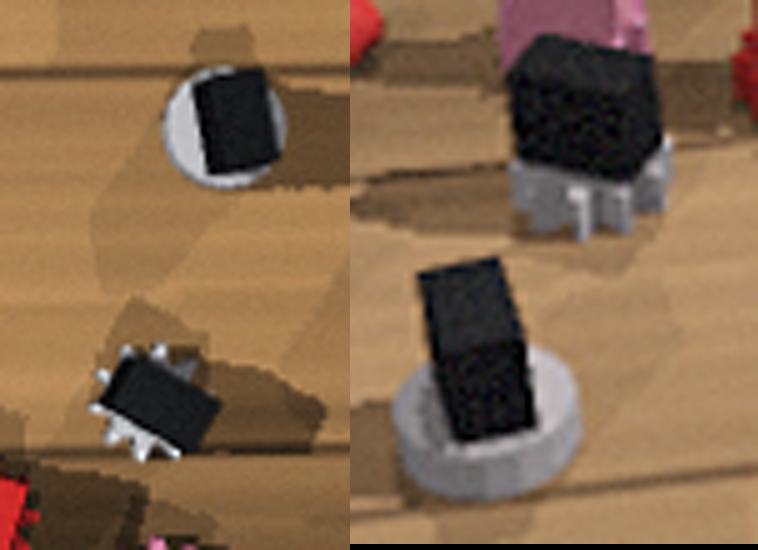

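View pics/c1.png

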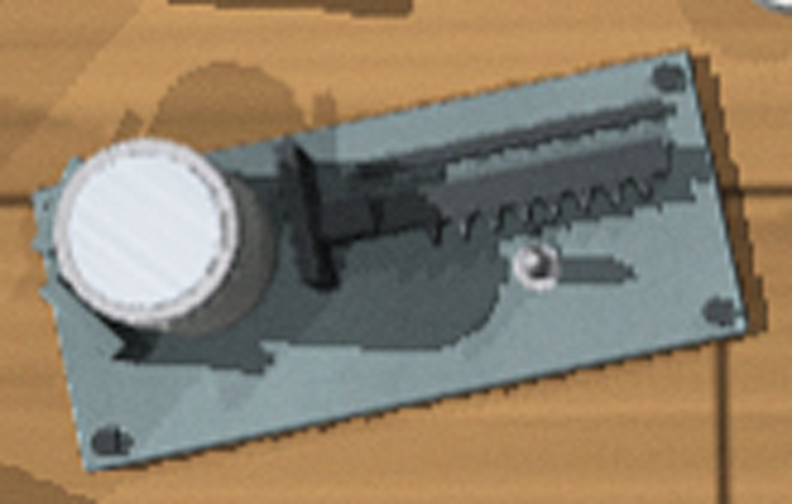

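View pics/c2.png

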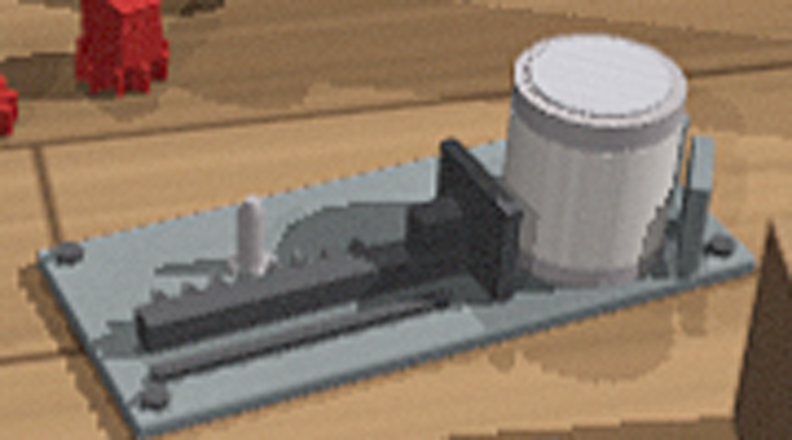

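The crops confirm it: (326,236) has clear steel teeth, so it is the pinion. (340,180) has a plain rim, so it is the roller. Next I'll fit the poses.

```bash
cat > h.py <<'E'
import numpy as np,cv2
from scipy.optimize import least_squares
def proj(c,P):
    P=np.atleast_2d(P); W=np.array(c["world_to_cam"]);p=P@W[:3,:3].T+W[:3,3]
    s=p[:,:2]/p[:,2:]; r2=(s**2).sum(1,keepdims=True); s=s*(1+c["k1"]*r2)
    K=np.array(c["intrinsics"]); return np.c_[K[0,0]*s[:,0]+K[0,2],K[1,1]*s[:,1]+K[1,2]]
def pose(x,y,a,P):
    P=np.atleast_2d(P)/1000.; return np.c_[x+np.cos(a)*P[:,0]-np.sin(a)*P[:,1],y+np.sin(a)*P[:,0]+np.cos(a)*P[:,1],P[:,2]]
def fit(obs,x0): # obs: list (cam,P,uv)
    f=lambda v:np.concatenate([(proj(c,pose(*v,P))-uv).ravel() for c,P,uv in obs])
    r=least_squares(f,x0,loss="soft_l1"); return r.x,r.fun
E
python3 - <<'E'
from h import *
from workcell import arm
T=arm.capture("top");S=arm.capture("scene")
import pickle;pickle.dump((T,S),open("cam.pkl","wb"))
t=lambda l:np.array(l)/4.8+[125,130]; s=lambda l:np.array(l)/4.4+[225,165]
c=[[95,-100,12],[-55,-100,12],[-55,250,12]]
A=(T,c+[[0,0,54]],t([[687,52],[745,330],[88,466],[541,258]]))
B=(S,[[-55,-100,12],[95,-100,12],[95,250,12],[0,0,54]],s([[38,255],[140,430],[755,262],[250,198]]))
for o in([A],[B],[A,B]):
    v,r=fit(o,[.5,0.,.2]);print(np.round(v,4),np.degrees(v[2]),np.round(r,1))
# pinion grip corners, crop top 5x off(295,155); scene 6.8 off(150,180) minus 350 px
g=[[23,14,58],[23,-14,58],[-23,-14,58],[-23,14,58]]
# tops in image: left-top(135,355), right(220,402), bottom(183,455), left (100,408)
P=np.array([[137,355],[221,403],[184,456],[100,408]])/5+[295,155]
Q=(np.array([[545,33],[655,55],[632,120],[512,75]])-[350,0])/6.8+[150,180]
print(P,Q)
# long axis in top image: dir right-down. x axis->image left-up end
v,r=fit([(T,[[23,14,58],[-23,14,58],[-23,-14,58],[23,-14,58]],P)],[.45,-.2,1.]);print(v,np.degrees(v[2]),r)
v2,_=fit([(T,[[23,14,58],[-23,14,58],[-23,-14,58],[23,-14,58]],P)],[.45,-.2,-1.]);print(v2)
print(proj(S,pose(*v,[[23,14,58],[-23,14,58],[-23,-14,58],[23,-14,58]])))
E
```

```text
[ 5.838e-01 -5.000e-04  1.911e-01] 10.94729601399579 [ 1.1 -0.8  1.5  0.3 -1.1  0.5 -1.3 -0.1]
[0.5876 0.003  0.2058] 11.79057292163072 [-0.9 -0.5 -0.4  0.1  1.  -0.9  0.4  0.9]
[0.585  0.0021 0.1948] 11.162441691714108 [-0.1 -1.4  0.5 -0.4 -2.   0.4 -2.4 -0.7 -1.3 -1.4 -1.7 -0.9  0.5 -0.8
 -0.3  0.3]
[[322.4 226. ]
 [339.2 235.6]
 [331.8 246.2]
 [315.  236.6]] [[178.67647059 184.85294118]
 [194.85294118 188.08823529]
 [191.47058824 197.64705882]
 [173.82352941 191.02941176]]
[ 0.45802097 -0.21105476  2.12576872] 121.79757562388976 [ -0.26644593  20.52917761  -0.62284425   0.22622605   0.26796755
 -20.4949671    0.62048598  -0.23093696]
[ 0.45794941 -0.21858965 -0.96894169]
[[188.06366497 182.50668355]
 [172.1993699  189.49492873]
 [178.74857681 194.2817709 ]
 [194.71866663 187.08525088]]
```

```bash
python3 - <<'E'
from h import *
import pickle;T,S=pickle.load(open("cam.pkl","rb"))
G=[[23,-14,58],[-23,-14,58],[-23,14,58],[23,14,58]]
P=np.array([[137,355],[221,403],[184,456],[100,408]])/5+[295,155]
Q=(np.array([[545,33],[655,55],[632,120],[512,75]])-[350,0])/6.8+[150,180]
v,r=fit([(T,G,P)],[.45,-.2,1.]);print(np.round(v,4),np.degrees(v[2]),np.round(r,1))
print(proj(S,pose(*v,G)),Q)
# scene: order 180? match
Q2=Q[[1,2,3,0]]
for k in range(4):
    w,r=fit([(S,G,np.roll(Q[::1],k,0))],v); print(k,np.round(w,4),np.degrees(w[2]),np.round(r,1))
# overlays of clamp
cl=[.5838,-.0005,.1911]
def draw(im,c,cl,sc,off):
    def line(Pl,col):
        q=((proj(c,pose(*cl,Pl))-off+.5)*sc).astype(int); cv2.polylines(im,[q.reshape(-1,1,2)],True,col,1)
    line([[95,-100,12],[-55,-100,12],[-55,250,12],[95,250,12]],(0,255,0))
    a=np.linspace(0,6.283,30); line(np.c_[3*np.cos(a),3*np.sin(a),54+0*a],(0,0,255)); line(np.c_[7*np.cos(a),7*np.sin(a),46+0*a],(0,0,255))
    for j in (0,10): 
        line([[26,j-5*15.7,31],[26,j+2*15.7,31]],(255,0,0))
o=[]
for v in(cl,[.585,.0021,.1948]):
    im=cv2.resize(T["img"][130:235,125:290],None,fx=4.8,fy=4.8,interpolation=cv2.INTER_CUBIC);draw(im,T,v,4.8,[125,130])
    im2=cv2.resize(S["img"][165:265,225:405],None,fx=4.4,fy=4.4,interpolation=cv2.INTER_CUBIC);draw(im2,S,v,4.4,[225,165])
    o.append(cv2.resize(np.hstack([im[:440],im2]),None,fx=.5,fy=.5,interpolation=cv2.INTER_AREA))
cv2.imwrite("pics/ov.png",np.vstack(o))
E
```

```text
[ 0.458  -0.211   1.0123] 57.9981460474144 [-0.7 -0.2 -0.6  0.5  0.7  0.2  0.6 -0.5]
[[189.07996752 193.21903178]
 [172.2021871  189.37494414]
 [178.09235196 183.50834818]
 [194.74013425 187.20502553]] [[178.67647059 184.85294118]
 [194.85294118 188.08823529]
 [191.47058824 197.64705882]
 [173.82352941 191.02941176]]
0 [ 0.4655 -0.2084 -2.0664] -118.39743411151036 [ 0.   0.4  1.1  0.3 -0.5 -3.1 -0.4  0.3]
1 [ 0.4707 -0.2091 -0.3967] -22.72912160438802 [ 1.7  4.6  3.7  0.4 -1.5 -1.5 -4.7 -0.6]
2 [ 0.4655 -0.2084  1.0752] 61.60256630719996 [-0.5 -3.1 -0.4  0.3  0.   0.4  1.1  0.3]
3 [ 0.4707 -0.2091  2.7449] 157.27094524380308 [-1.5 -1.5 -4.7 -0.6  1.7  4.6  3.7  0.4]
```

View pics/ov.png

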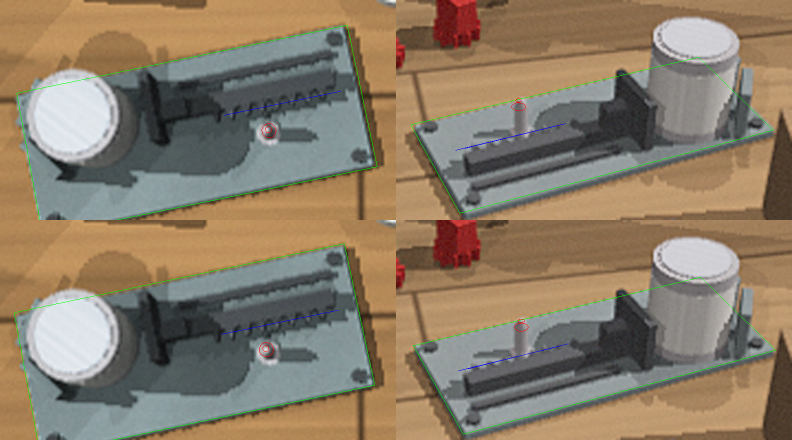

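```bash
cat >> h.py <<'E'
def rect(c,cl,z,x0,x1,y0,y1,k):
    # image: right = clamp y, down = clamp -x (up = +x)... column->y, row-> x1-x
    Y,X=np.meshgrid(np.arange(y0,y1,1/k),np.arange(x1,x0,-1/k))
    q=proj(c,pose(*cl,np.c_[X.ravel(),Y.ravel(),z+0*X.ravel()])).astype(np.float32).reshape(X.shape+(2,))
    return cv2.remap(c["img"],q[...,0],q[...,1],cv2.INTER_CUBIC)
E
python3 - <<'E'
from h import *
import pickle;T,S=pickle.load(open("cam.pkl","rb"))
cl=[.5845,.001,.1925];k=4
im=rect(T,cl,31,-15,60,-105,85,k)
for y in range(-100,81,10):
    c=int((y+105)*k);cv2.line(im,(c,0),(c,8 if y else 299),(0,255,255),1)
for x in (0,18,26,34): cv2.line(im,(0,(60-x)*k),(20,(60-x)*k),(0,0,255),1)
im2=rect(S,cl,31,-15,60,-105,85,k)
for y in range(-100,81,10):
    c=int((y+105)*k);cv2.line(im2,(c,0),(c,8 if y else 299),(0,255,255),1)
cv2.imwrite("pics/rack.png",np.vstack([im,im2])[:600,:800])
E
```

```text
(no output)
```

View pics/rack.png

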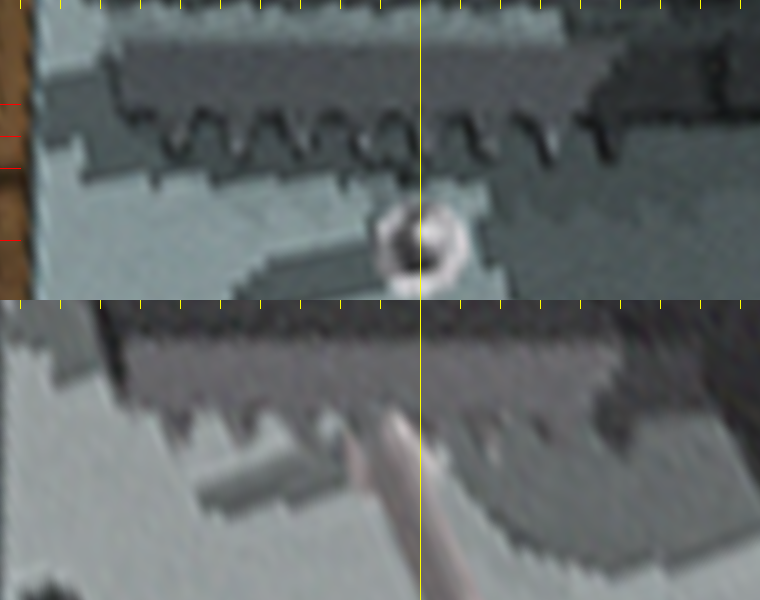

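```bash
python3 - <<'E'
from workcell import arm
from scipy.spatial.transform import Rotation as R
import numpy as np
s=arm.get_state();M=R.from_rotvec(s["tcp_rot"]).as_matrix();print(M.round(3),"tool y yaw",np.degrees(np.arctan2(M[1,1],M[0,1])),np.degrees(s["qpos"]))
E
```

```text
[[-0.001  0.439  0.898]
 [-0.001  0.898 -0.439]
 [-1.    -0.001 -0.   ]] tool y yaw 63.9412418756064 [ 5.39680931e+01  1.40677773e+01  8.92948485e+01  7.55487441e-04
  7.67041760e+01 -9.97331591e+00]
```

```bash
python3 - <<'E'
from h import *
import pickle;T,S=pickle.load(open("cam.pkl","rb"))
a=cv2.resize(T["img"][220:255,305:350],None,fx=8,fy=8,interpolation=cv2.INTER_NEAREST)
b=cv2.resize(S["img"][178:220,165:207],None,fx=8,fy=8,interpolation=cv2.INTER_NEAREST)
f=lambda i:np.clip(255*(i/255.)**.45,0,255).astype(np.uint8)
h=336;a=cv2.copyMakeBorder(a,0,h-a.shape[0],0,0,0);o=np.hstack([f(a),f(b)])
def dr(v,col):
  for c,off,dx in((T,[305,220],0),(S,[165,178],360)):
    for P in([[23,-14,58],[-23,-14,58],[-23,14,58],[23,14,58]],[[23,-14,18],[-23,-14,18],[-23,14,18],[23,14,18]]):
        q=((proj(c,pose(*v,P))-off+.5)*8+[dx,0]).astype(int);cv2.polylines(o,[q.reshape(-1,1,2)],True,col,1)
dr([.458,-.211,1.0123],(0,255,0));dr([.461,-.209,1.03],(0,0,255))
cv2.imwrite("pics/g.png",o)
E
```

```text
(no output)
```

View pics/g.png

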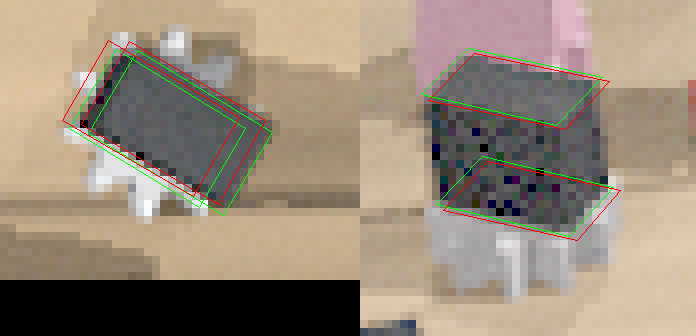

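```bash
python3 -m jog '[7,-33,0,0,0,-4,60, 15,-66,0,0,0,-8,60, 22,-99,0,0,0,-12,60, 29,-132,0,0,0,-16,60, 36,-165,0,0,0,-20,60, 43,-198,0,0,0,-24,60, 50,-231,0,0,0,-28,60, 58,-264,0,0,0,-32,60]'
python3 -m jog '[7,-33,0,0,0,-4,60, 15,-66,0,0,0,-8,60, 22,-99,0,0,0,-12,60, 29,-132,0,0,0,-16,60, 36,-165,0,0,0,-20,60, 43,-198,0,0,0,-24,60, 50,-231,0,0,0,-28,60, 58,-264,0,0,0,-32,60]'
```

```text
clock: 0.87
eef_pos: [0.3433, 0.3184, 0.2053]
tcp_rot: [0.792, 1.422, -0.792]
ft_force: [-0.4, -0.4, 1.2]
gripper_width: 0.06
clock: 1.53
eef_pos: [0.4014, 0.0544, 0.2055]
tcp_rot: [1.213, 1.207, -1.212]
ft_force: [1.2, -0.2, 0.1]
gripper_width: 0.0596
```

```bash
python3 -m jog '[7,-33,0,0,0,-4,60, 15,-66,0,0,0,-8,60, 22,-99,0,0,0,-12,60, 29,-132,0,0,0,-16,60, 36,-165,-20,0,0,-20,60, 43,-198,-50,0,0,-24,60, 50,-231,-80,0,0,-28,60, 58,-265,-100,0,0,-31.4,60]'
python3 - <<'E'
from h import *
from workcell import arm
S=arm.capture("scene");T=arm.capture("top")
from scipy.spatial.transform import Rotation as R
M=R.from_rotvec(arm.get_state()["tcp_rot"]).as_matrix();print(arm.get_state()["eef_pos"],np.degrees(np.arctan2(M[1,1],M[0,1])))
cv2.imwrite("pics/a1.png",np.hstack([cv2.resize(S["img"][120:240,130:250],None,fx=3.2,fy=3.2),cv2.resize(T["img"][170:290,270:390],None,fx=3.2,fy=3.2)]))
E
```

```text
clock: 2.2
eef_pos: [0.4577, -0.2054, 0.1062]
tcp_rot: [1.603, 0.897, -1.604]
ft_force: [1.4, 0.4, 1.1]
gripper_width: 0.0595
[ 0.45633408 -0.20648851  0.1034544 ] -31.763119031461596
```

View pics/a1.png

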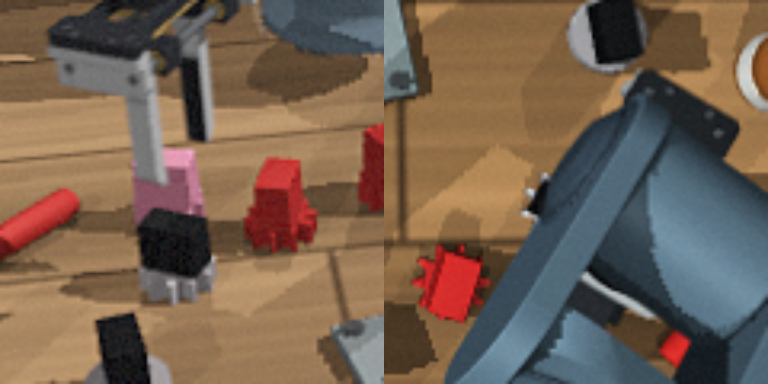

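The fingers hang over the pinion and straddle it, and the roller and the pink part are clear. I'll go down partway and settle.

```bash
python3 -m jog '[0,0,-15,0,0,0,60, 0,0,-30,0,0,0,60, 0,0,-38,0,0,0,60, 0,0,-38,0,0,0,60]'
python3 - <<'E'
from h import *
from workcell import arm
S=arm.capture("scene");print(arm.get_state()["eef_pos"])
T=S
cv2.imwrite("pics/a2.png",cv2.resize(S["img"][140:220,150:230],None,fx=7,fy=7,interpolation=cv2.INTER_CUBIC))
E
```

```text
clock: 2.63
eef_pos: [0.4574, -0.2033, 0.069]
tcp_rot: [1.6, 0.901, -1.602]
ft_force: [-0.0, -0.4, -0.9]
gripper_width: 0.0599
[ 0.45813727 -0.20377819  0.07014614]
```

View pics/a2.png

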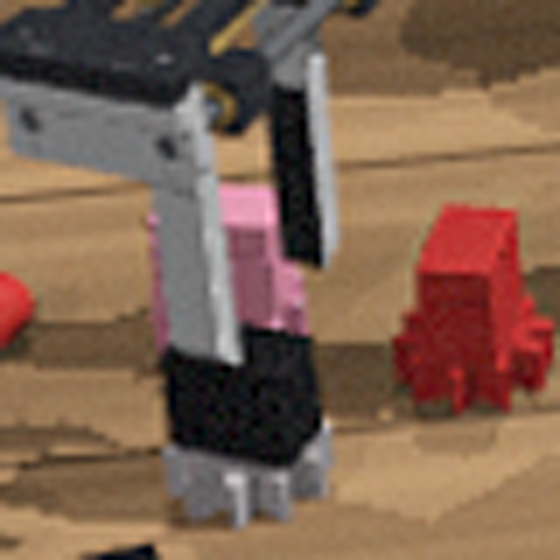

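```bash
python3 -m jog '[1,-5,0,0,0,0,60, 1,-5,-15,0,0,0,60, 1,-5,-30,0,0,0,60, 1,-5,-42,0,0,0,60, 1,-5,-42,0,0,0,60]'
python3 - <<'E'
from h import *
from workcell import arm
S=arm.capture("scene")
for i in range(3):print(arm.get_state()["eef_pos"],arm.get_state()["ft_force"]); arm.capture("top")
cv2.imwrite("pics/a3.png",cv2.resize(S["img"][140:220,150:230],None,fx=7,fy=7,interpolation=cv2.INTER_CUBIC))
E
```

```text
clock: 3.1
eef_pos: [0.4585, -0.2089, 0.0268]
tcp_rot: [1.601, 0.9, -1.603]
ft_force: [-0.8, 0.7, 0.4]
gripper_width: 0.0601
[ 0.45909563 -0.20925596  0.02786011] [-0.55575914  0.2873078  -0.35903071]
[ 0.45966652 -0.20967452  0.02862869] [0.3545817  0.17507253 1.0416739 ]
[ 0.46006107 -0.20998779  0.02912607] [0.96084603 0.08965332 0.57599556]
```

View pics/a3.png

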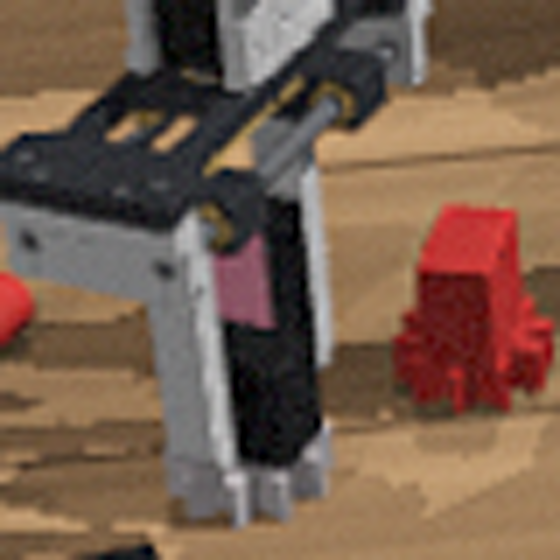

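The fingers now straddle the grip around (255,380) in the crop, just above the teeth. I'll close on it.

```bash
python3 -m jog '[0,0,0,0,0,0,20, 0,0,0,0,0,0,20, 0,0,0,0,0,0,20, 0,0,0,0,0,0,20, 0,0,0,0,0,0,20, 0,0,0,0,0,0,20]' 30
python3 -m jog '[0,0,5,0,0,0,20, 0,0,20,0,0,0,20, 0,0,40,0,0,0,20, 0,0,70,0,0,0,20, 0,0,100,0,0,0,20, 0,0,100,0,0,0,20]'
python3 - <<'E'
from h import *
from workcell import arm
S=arm.capture("scene");s=arm.get_state();print(s["eef_pos"],s["ft_force"])
cv2.imwrite("pics/a4.png",cv2.resize(S["img"][90:220,120:250],None,fx=4.5,fy=4.5,interpolation=cv2.INTER_CUBIC))
E
```

```text
clock: 3.8
eef_pos: [0.4599, -0.2099, 0.0286]
tcp_rot: [1.601, 0.896, -1.6]
ft_force: [1.5, -0.4, -0.8]
gripper_width: 0.0275
clock: 4.3
eef_pos: [0.4625, -0.2117, 0.1341]
tcp_rot: [1.602, 0.888, -1.595]
ft_force: [0.8, -1.1, -2.2]
gripper_width: 0.0278
[ 0.46113664 -0.21076433  0.1311224 ] [-0.24615696 -0.84420762 -3.34511193]
```

View pics/a4.png

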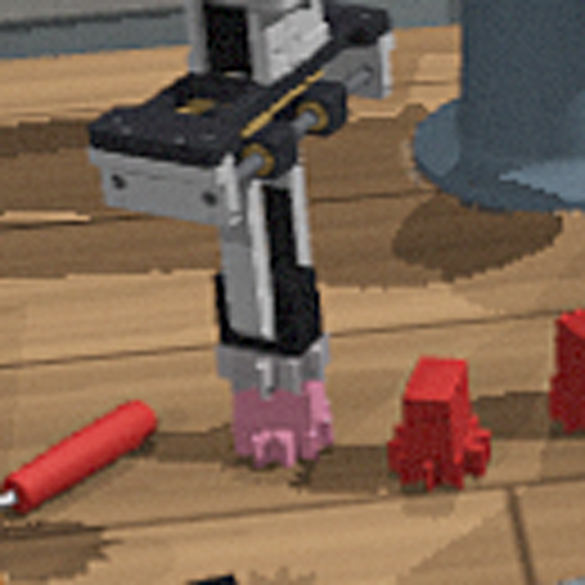

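```bash
cat >> h.py <<'E'
def st():
    from workcell import arm
    from scipy.spatial.transform import Rotation as R
    s=arm.get_state();M=R.from_rotvec(s["tcp_rot"]).as_matrix()
    print("tcp",s["eef_pos"].round(4),"yaw",np.degrees(np.arctan2(M[1,1],M[0,1])).round(2),"F",s["ft_force"].round(1),"Tz",s["ft_torque"].round(2),"w",round(s["gripper_width"],4),"t",s["clock"],"tilt",M[2].round(3))
    return s,M
E
python3 -c "
from h import *;st()"
python3 -m jog '[18,30,0,0,0,1,20, 36,60,0,0,0,2,20, 54,90,0,0,0,3,20, 72,120,0,0,0,4,20, 90,150,0,0,0,5,20, 108,180,0,0,0,6,20, 118,200,0,0,0,7,20, 123,211,0,0,0,8,20]'
python3 -m jog '[0,0,0,0,0,0,20, 0,0,0,0,0,0,20, 0,0,0,0,0,0,20]'
python3 - <<'E'
from h import *
from workcell import arm
S=arm.capture("scene");st();T=arm.capture("top");st()
cv2.imwrite("pics/a5.png",np.hstack([cv2.resize(S["img"][140:260,220:340],None,fx=3.3,fy=3.3,interpolation=cv2.INTER_CUBIC),cv2.resize(T["img"][130:250,170:290],None,fx=3.3,fy=3.3,interpolation=cv2.INTER_CUBIC)]))
E
```

```text
tcp [ 0.4611 -0.2108  0.1311] yaw -31.45 F [-0.2 -0.8 -3.3] Tz [-0.03  0.14  0.07] w 0.0279 t 4.35 tilt [-1.     0.006  0.001]
clock: 5.02
eef_pos: [0.5816, 0.0042, 0.1253]
tcp_rot: [1.5, 0.993, -1.505]
ft_force: [0.9, -0.6, -3.2]
gripper_width: 0.0278
clock: 5.27
eef_pos: [0.5814, 0.0005, 0.1272]
tcp_rot: [1.504, 0.987, -1.507]
ft_force: [-0.5, -0.2, -4.0]
gripper_width: 0.0274
tcp [5.816e-01 3.000e-04 1.275e-01] yaw -23.56 F [-0.8 -0.3 -2.8] Tz [-0.06  0.08 -0.03] w 0.0279 t 5.3167 tilt [-1.    -0.001  0.001]
tcp [5.818e-01 2.000e-04 1.279e-01] yaw -23.56 F [-0.5 -0.2 -3.4] Tz [-0.05  0.1   0.03] w 0.0278 t 5.3667 tilt [-1.    -0.001  0.   ]
```

View pics/a5.png

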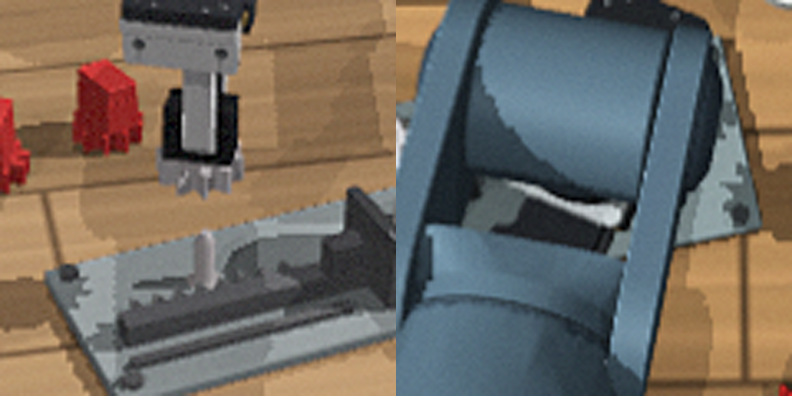

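```bash
cat > ov.py <<'E'
from h import *
from workcell import arm
import sys
def gear(n=10):
    out=[]
    for i in range(10):
        for da,r in((-12,21),(-5,29),(5,29),(12,21)):
            a=np.radians(36*i+da);out.append([r*np.cos(a),r*np.sin(a)])
    return np.array(out)
def overlay(name,x,y,yaw,z,off,sz,k,extra=[]):
    S=arm.capture("scene");s,M=st()
    x0,y0=off;im=cv2.resize(S["img"][y0:y0+sz,x0:x0+sz],None,fx=k,fy=k,interpolation=cv2.INTER_CUBIC)
    g=gear()
    def pl(P,col):
        q=((proj(S,pose(x,y,yaw,P))-off+.5)*k).astype(int);cv2.polylines(im,[q.reshape(-1,1,2)],True,col,1)
    for h in(0,18): pl(np.c_[g,np.full(len(g),z+h)],(0,255,0))
    for h in(18,58): pl([[23,-14,z+h],[-23,-14,z+h],[-23,14,z+h],[23,14,z+h]],(0,0,255))
    for P in extra:
        q=((proj(S,P)-off+.5)*k).astype(int)
        for p in q: cv2.circle(im,tuple(int(v) for v in p),2,(255,0,255),-1)
    cv2.imwrite(name,im)
E
python3 - <<'E'
from ov import *
overlay("pics/o1.png",.5818,.0004,np.radians(90-23.56),127.7-28.5,[255,160],70,8,[pose(.5876,.003,.2,[[0,0,54],[0,0,14]])])
E
```

```text
tcp [5.820e-01 3.000e-04 1.281e-01] yaw -23.56 F [-0.2 -0.1 -2.6] Tz [-0.08  0.09 -0.01] w 0.0276 t 5.4167 tilt [-1. -0.  0.]
```

View pics/o1.png

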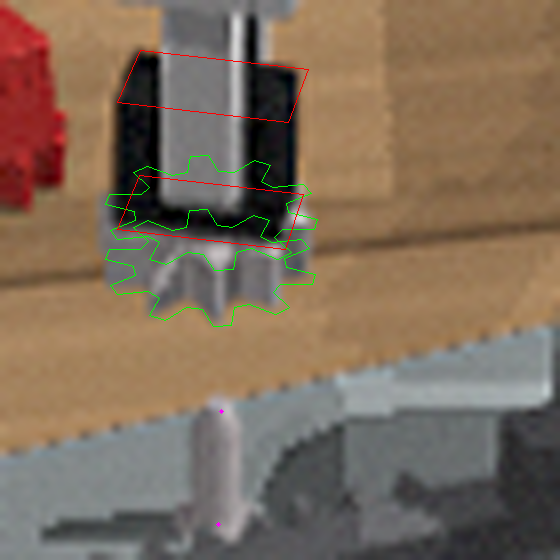

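```bash
python3 - <<'E'
from h import *
import pickle;T,S=pickle.load(open("cam.pkl","rb"))
o=[]
for c,off in((T,[220,165]),(S,[262,195])):
    k=14;im=cv2.resize(c["img"][off[1]:off[1]+40,off[0]:off[0]+28],None,fx=k,fy=k,interpolation=cv2.INTER_NEAREST)
    for (x,y),col in(((.5838,-.0005),(0,255,0)),((.5876,.003),(0,0,255))):
        a=np.linspace(0,6.283,24)
        for r,z in((3,54),(7,46),(7,14)):
            q=((proj(c,pose(x,y,0,np.c_[r*np.cos(a),r*np.sin(a),z+0*a]))-off+.5)*k).astype(int);cv2.polylines(im,[q.reshape(-1,1,2)],True,col,1)
    o.append(im)
cv2.imwrite("pics/sp.png",np.hstack(o))
E
```

```text
(no output)
```

View pics/sp.png

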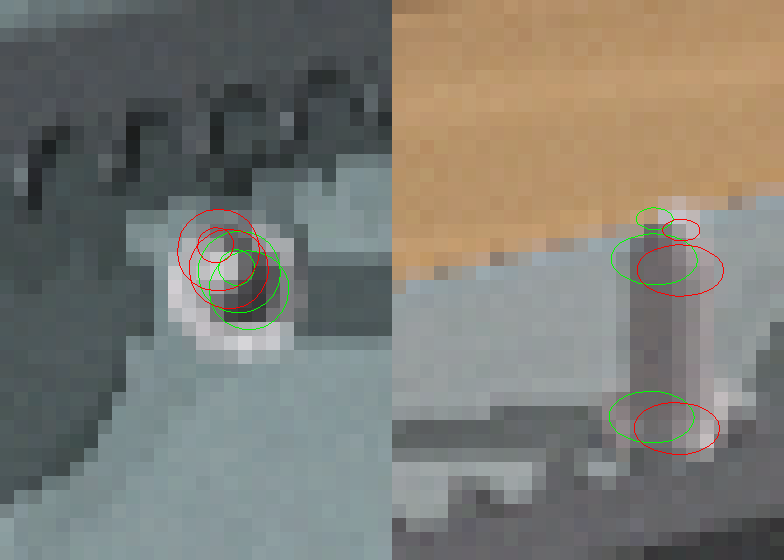

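```bash
python3 -m jog '[4,3,-10,0,0,0,20, 4,3,-20,0,0,0,20, 4,3,-30,0,0,0,20, 4,3,-38,0,0,0,20, 4,3,-38,0,0,0,20, 4,3,-38,0,0,0,20]'
python3 - <<'E'
from ov import *
overlay("pics/o2.png",.586,.003,np.radians(90-23.56),61,[255,160],70,8,[pose(.586,.003,.2,[[0,0,54],[0,0,14]])])
E
```

```text
clock: 5.92
eef_pos: [0.5857, 0.0046, 0.0891]
tcp_rot: [1.503, 0.989, -1.506]
ft_force: [0.6, -0.8, -3.2]
gripper_width: 0.0279
tcp [0.5864 0.0045 0.0899] yaw -23.45 F [-0.3  0.7 -3.5] Tz [-0.05  0.06  0.03] w 0.0278 t 5.9667 tilt [-1.    -0.001  0.   ]
```

View pics/o2.png

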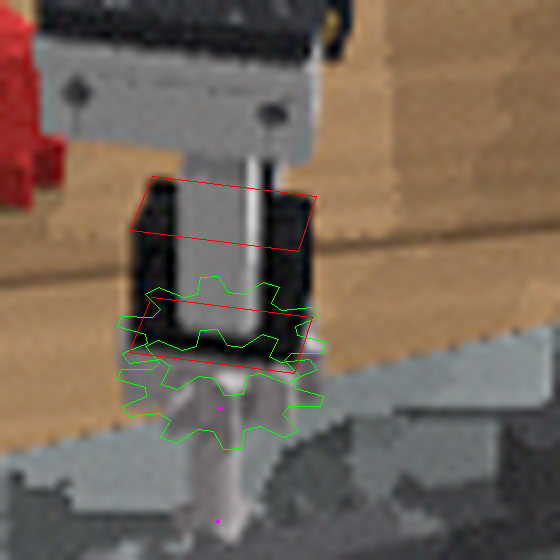

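```bash
python3 -m jog '[0,-1,-4,0,0,0,20, 0,-1,-8,0,0,0,20, 0,-1,-12,0,0,0,20, 0,-1,-16,0,0,0,20, 0,-1,-16,0,0,0,20, 0,-1,-16,0,0,0,20]'
python3 - <<'E'
from ov import *
overlay("pics/o3.png",.586,.003,np.radians(90-23.56),45,[255,160],70,8,[pose(.586,.003,.2,[[0,0,14]])])
E
```

```text
clock: 6.47
eef_pos: [0.5862, 0.0035, 0.0739]
tcp_rot: [1.504, 0.988, -1.505]
ft_force: [-0.3, 0.8, -3.3]
gripper_width: 0.0277
tcp [0.5865 0.0035 0.0742] yaw -23.45 F [-0.3 -0.2 -2.5] Tz [-0.    0.07  0.05] w 0.0279 t 6.5167 tilt [-1. -0.  0.]
```

View pics/o3.png

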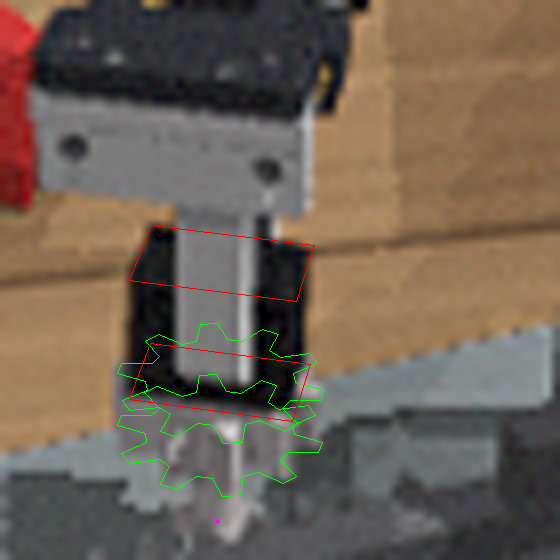

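```bash
python3 -m jog '[0,0,-4,0,0,0,20, 0,0,-8,0,0,0,20, 0,0,-11,0,0,0,20, 0,0,-11,0,0,0,20, 0,0,-11,0,0,0,20]'; python3 -c "
from h import *;st()"
```

```text
clock: 6.93
eef_pos: [0.5864, 0.0034, 0.063]
tcp_rot: [1.504, 0.987, -1.504]
ft_force: [-0.6, 0.4, -3.3]
gripper_width: 0.0275
tcp [0.5864 0.0034 0.063 ] yaw -23.46 F [-0.6  0.4 -3.3] Tz [-0.05  0.32  0.04] w 0.0275 t 6.9333 tilt [-1. -0.  0.]
```

```bash
python3 -m jog '[0,0,-2,0,0,-1.5,20, 0,0,-4,0,0,-1.5,20, 0,0,-6,0,0,-1.5,20, 0,0,-8,0,0,-1.5,20, 0,0,-8,0,0,-1.5,20, 0,0,-8,0,0,-1.5,20]'; python3 -c "
from h import *;st()"
```

```text
clock: 7.43
eef_pos: [0.5863, 0.0035, 0.055]
tcp_rot: [1.522, 0.971, -1.523]
ft_force: [-0.5, 0.0, -3.4]
gripper_width: 0.0276
tcp [0.5863 0.0035 0.055 ] yaw -24.94 F [-0.5  0.  -3.4] Tz [0.1  0.27 0.05] w 0.0276 t 7.4333 tilt [-1.    -0.001  0.   ]
```

It's past the 31 mm stop with no force, so the teeth are in mesh. I'll push it home.

```bash
python3 -m jog '[0,0,-3,0,0,0,20, 0,0,-6,0,0,0,20, 0,0,-9,0,0,0,20, 0,0,-11,0,0,0,20, 0,0,-12.5,0,0,0,20, 0,0,-13.5,0,0,0,20, 0,0,-13.5,0,0,0,20]'; python3 -c "
from h import *;st()"
```

```text
clock: 8.02
eef_pos: [0.5863, 0.0035, 0.0425]
tcp_rot: [1.522, 0.972, -1.523]
ft_force: [-5.2, 1.3, 4.7]
gripper_width: 0.0276
tcp [0.5863 0.0035 0.0425] yaw -24.95 F [-5.2  1.3  4.7] Tz [0.42 1.29 0.02] w 0.0276 t 8.0167 tilt [-1.    -0.001  0.   ]
```

```bash
python3 -m jog '[-0.5,0,0,0,0,0,20, -0.5,0,0,0,0,0,20, -0.5,0,0,0,0,2,20, -0.5,0,0,0,0,5,20, -0.5,0,0,0,0,8,20, -0.5,0,0,0,0,11,20, -0.5,0,0,0,0,14,20, -0.5,0,0,0,0,14,20]'; python3 - <<'E'
from h import *
from workcell import arm
S=arm.capture("scene");st();T=arm.capture("top")
cv2.imwrite("pics/w1.png",np.hstack([cv2.resize(S["img"][150:270,220:400],None,fx=3.3,fy=3.3,interpolation=cv2.INTER_CUBIC)]))
E
```

```text
clock: 8.68
eef_pos: [0.586, 0.0036, 0.0425]
tcp_rot: [1.348, 1.114, -1.348]
ft_force: [-4.5, 4.0, 4.3]
gripper_width: 0.0279
tcp [0.586  0.0036 0.0425] yaw -10.95 F [-5.5  3.4  5.2] Tz [0.59 1.19 0.03] w 0.0275 t 8.7333 tilt [-1.    -0.001 -0.   ]
```

View pics/w1.png

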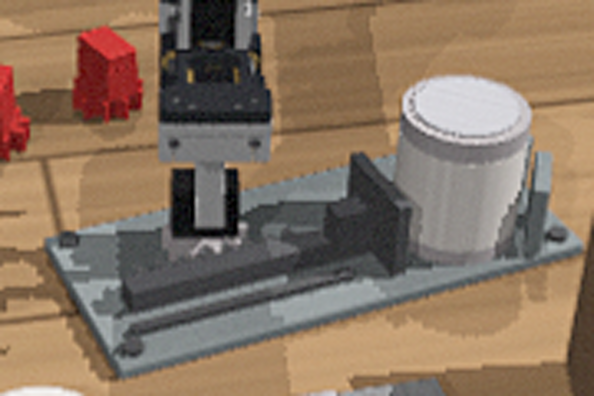

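The pinion is seated behind the rack near (205,240), and the jaw plate near (380,215) is clear of the gripper. I'll keep winding.

```bash
python3 -m jog '[0,0,0,0,0,4,20, 0,0,0,0,0,8,20, 0,0,0,0,0,12,20, 0,0,0,0,0,16,20, 0,0,0,0,0,20,20, 0,0,0,0,0,24,20, 0,0,0,0,0,28,20, 0,0,0,0,0,28,20]'; python3 - <<'E'
from h import *
from workcell import arm
S=arm.capture("scene");st();T=arm.capture("top")
cv2.imwrite("pics/w2.png",np.hstack([cv2.resize(S["img"][150:270,220:400],None,fx=3.3,fy=3.3,interpolation=cv2.INTER_CUBIC)]))
E
```

```text
clock: 9.45
eef_pos: [0.5851, 0.0032, 0.0425]
tcp_rot: [0.984, 1.338, -0.988]
ft_force: [-8.4, 2.1, 7.8]
gripper_width: 0.0276
tcp [0.5851 0.0032 0.0425] yaw 17.08 F [-8.7  2.   7.6] Tz [0.13 1.87 0.01] w 0.0277 t 9.5 tilt [-1.    -0.003 -0.   ]
```

View pics/w2.png

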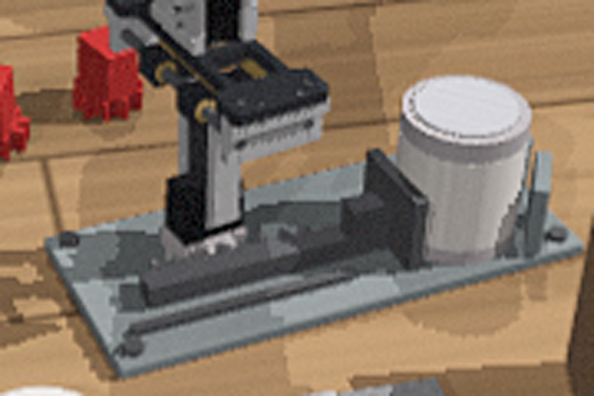

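The jaw has advanced and is close to the tin.

```bash
python3 -m jog '[-0.5,0,0,0,0,3,20, -0.5,0,0,0,0,6,20, -0.5,0,0,0,0,9,20, -0.5,0,0,0,0,11,20, -0.5,0,0,0,0,12,20, -0.5,0,0,0,0,12,20]'; python3 -c "
from h import *;st()"
python3 -m jog '[0,0,0,0,0,1.5,20, 0,0,0,0,0,3,20, 0,0,0,0,0,4,20, 0,0,0,0,0,5,20, 0,0,0,0,0,5,20]'; python3 - <<'E'
from h import *
from workcell import arm
S=arm.capture("scene");st();T=arm.capture("top")
cv2.imwrite("pics/w3.png",np.hstack([cv2.resize(S["img"][150:270,220:400],None,fx=2.2,fy=2.2,interpolation=cv2.INTER_CUBIC),cv2.resize(T["img"][120:240,120:290],None,fx=2.2,fy=2.2,interpolation=cv2.INTER_CUBIC)]))
E
```

```text
clock: 10.05
eef_pos: [0.5846, 0.0031, 0.0425]
tcp_rot: [0.827, 1.41, -0.83]
ft_force: [-8.6, 1.6, 7.7]
gripper_width: 0.0278
tcp [0.5846 0.0031 0.0425] yaw 29.03 F [-8.6  1.6  7.7] Tz [ 0.13  1.81 -0.34] w 0.0278 t 10.05 tilt [-1.    -0.003 -0.001]
clock: 10.47
eef_pos: [0.5839, 0.0027, 0.0425]
tcp_rot: [0.759, 1.437, -0.765]
ft_force: [-11.3, -0.7, 10.6]
gripper_width: 0.0279
tcp [0.5839 0.0027 0.0425] yaw 34.02 F [-11.2  -0.1  10.5] Tz [-0.21  2.35 -0.37] w 0.0276 t 10.5167 tilt [-1.    -0.005 -0.002]
```

View pics/w3.png

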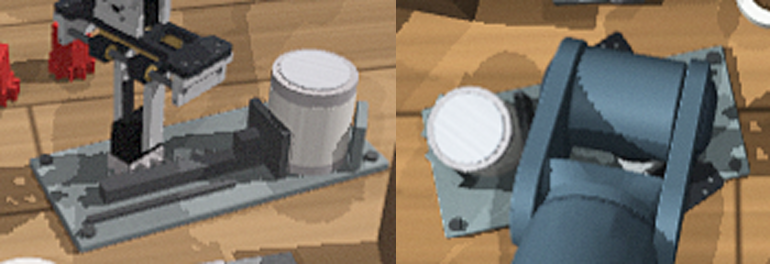

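```bash
python3 -m jog '[0.5,0.5,0,0,0,1,20, 1,1,0,0,0,2,20, 1,1,0,0,0,2,20]'; python3 -c "
from h import *;st()"
python3 -m jog '[0,0,0,0,0,1,20, 0,0,0,0,0,2,20, 0,0,0,0,0,2,20]'; python3 - <<'E'
from h import *
from workcell import arm
S=arm.capture("scene");st();T=arm.capture("top")
import pickle;pickle.dump((T,S),open("cam2.pkl","wb"))
t=lambda c,o:cv2.resize(c["img"][o[1]:o[1]+75,o[0]:o[0]+75],None,fx=5,fy=5,interpolation=cv2.INTER_CUBIC)
cv2.imwrite("pics/w4.png",np.hstack([t(S,[325,165]),t(T,[125,140])]))
E
```

```text
clock: 10.82
eef_pos: [0.5838, 0.0028, 0.0425]
tcp_rot: [0.73, 1.449, -0.74]
ft_force: [-14.7, -4.7, 12.8]
gripper_width: 0.0278
tcp [0.5838 0.0028 0.0425] yaw 36.08 F [-14.7  -4.7  12.8] Tz [-0.99  3.23 -0.43] w 0.0278 t 10.8167 tilt [-1.    -0.008 -0.002]
clock: 11.07
eef_pos: [0.5836, 0.0026, 0.0425]
tcp_rot: [0.703, 1.459, -0.713]
ft_force: [-15.6, -5.1, 14.6]
gripper_width: 0.0275
tcp [0.5836 0.0026 0.0425] yaw 38.05 F [-14.9  -3.3  14.6] Tz [-1.07  3.31 -0.35] w 0.028 t 11.1167 tilt [-1.    -0.009 -0.003]
```

View pics/w4.png

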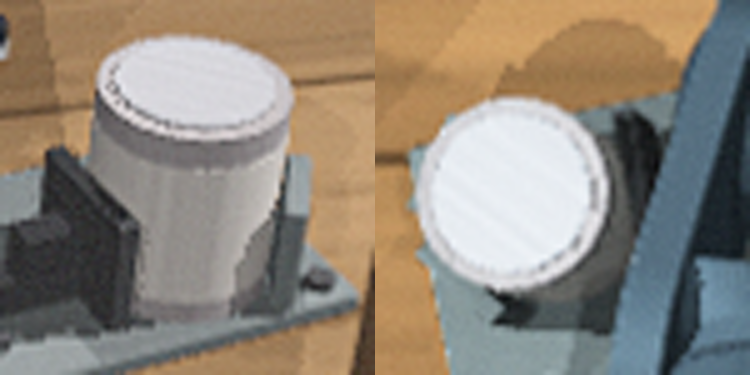

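```bash
python3 - <<'E'
from h import *
import pickle
a=pickle.load(open("cam.pkl","rb"));b=pickle.load(open("cam2.pkl","rb"))
def bright(c,box):
    x0,y0,x1,y1=box;g=c["img"][y0:y1,x0:x1].min(2)
    return g
for nm,i,box in(("top",0,(128,150,185,205)),("scene",1,(330,165,390,200))):
    for c in(a[i],b[i]):
        g=bright(c,box);m=(g>150).astype(np.uint8)
        cs=max(cv2.findContours(m,cv2.RETR_EXTERNAL,cv2.CHAIN_APPROX_NONE)[0],key=cv2.contourArea)
        e=cv2.fitEllipse(cs);p=np.array(e[0])+box[:2]
        r=least_squares(lambda v:(proj(c,[v[0],v[1],.112])-p).ravel(),[.6,.17]).x
        d=r-[.5847,.0018]
        for yaw in(.191,.20):
            print(nm,p.round(2),np.round(e[1],1),r.round(4),"clamp",(1000*np.array([np.cos(yaw)*d[0]+np.sin(yaw)*d[1],-np.sin(yaw)*d[0]+np.cos(yaw)*d[1]])).round(1))
E
```

```text
top [154.66 177.45] [37.  37.5] [0.5939 0.1781] clamp [ 42.5 171.4]
top [154.66 177.45] [37.  37.5] [0.5939 0.1781] clamp [ 44.1 171. ]
top [151.81 178.21] [37.1 38.2] [0.5923 0.1845] clamp [ 42.1 178. ]
top [151.81 178.21] [37.1 38.2] [0.5923 0.1845] clamp [ 43.7 177.6]
scene [361.03 182.91] [19.6 38.7] [0.5949 0.1794] clamp [ 43.7 172.4]
scene [361.03 182.91] [19.6 38.7] [0.5949 0.1794] clamp [ 45.3 172. ]
scene [365.2 184.1] [23.1 40.3] [0.6013 0.1867] clamp [ 51.4 178.4]
scene [365.2 184.1] [23.1 40.3] [0.6013 0.1867] clamp [ 53. 178.]
```

```bash
python3 -m jog '[-1,-0.5,0,0,0,0,20, -1.5,-1,0.5,0,0,0,20, -1.5,-1,0.5,0,0,0,20]' 45; python3 -c "
from h import *;st()"
python3 -m jog '[0,0,0,0,0,1,20, 0,0,0,0,0,2,20, 0,0,0,0,0,2,20, 0,0,0,0,0,2,20]'; python3 - <<'E'
from h import *
from workcell import arm
S=arm.capture("scene");st();T=arm.capture("top")
import pickle;pickle.dump((T,S),open("cam3.pkl","wb"))
t=lambda c,o:cv2.resize(c["img"][o[1]:o[1]+75,o[0]:o[0]+75],None,fx=5,fy=5,interpolation=cv2.INTER_CUBIC)
cv2.imwrite("pics/w5.png",np.hstack([t(S,[250,180]),t(S,[325,165])]))
a=pickle.load(open("cam.pkl","rb"));b=pickle.load(open("cam2.pkl","rb"))
for c in (a[0],b[0],T):
    x0,y0,x1,y1=(128,150,185,205);m=(c["img"][y0:y1,x0:x1].min(2)>150).astype(np.uint8)
    cs=max(cv2.findContours(m,cv2.RETR_EXTERNAL,cv2.CHAIN_APPROX_NONE)[0],key=cv2.contourArea)
    print((np.array(cv2.fitEllipse(cs)[0])+[x0,y0]).round(2))
E
```

```text
clock: 11.42
eef_pos: [0.5834, 0.0025, 0.0425]
tcp_rot: [0.706, 1.456, -0.711]
ft_force: [-9.5, -1.6, 6.1]
gripper_width: 0.0276
tcp [0.5834 0.0025 0.0425] yaw 38.02 F [-9.5 -1.6  6.1] Tz [-0.28  1.96 -0.2 ] w 0.0276 t 11.4167 tilt [-1.    -0.004 -0.002]
clock: 11.75
eef_pos: [0.5832, 0.0023, 0.0425]
tcp_rot: [0.678, 1.465, -0.685]
ft_force: [-11.4, -1.4, 8.2]
gripper_width: 0.0278
tcp [0.5832 0.0023 0.0425] yaw 40.04 F [-10.3  -2.4   7.1] Tz [-0.52  2.21 -0.28] w 0.0278 t 11.8 tilt [-1.    -0.005 -0.002]
[154.66 177.45]
[151.81 178.21]
[151.51 178.3 ]
```

View pics/w5.png

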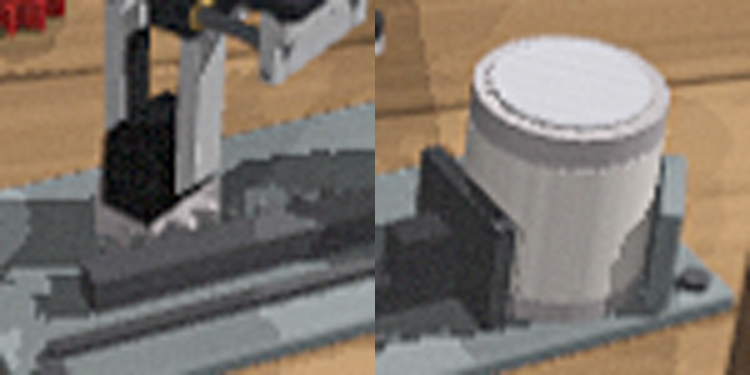

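```bash
cat > tin.py <<'E'
from h import *
from workcell import arm
T=arm.capture("top");st()
x0,y0,x1,y1=(128,150,185,205);m=(T["img"][y0:y1,x0:x1].min(2)>150).astype(np.uint8)
cs=max(cv2.findContours(m,cv2.RETR_EXTERNAL,cv2.CHAIN_APPROX_NONE)[0],key=cv2.contourArea)
print((np.array(cv2.fitEllipse(cs)[0])+[x0,y0]).round(2))
E
python3 -m jog '[0,0,0,0,0,1,20, 0,0,0,0,0,2,20, 0,0,0,0,0,2,20, 0,0,0,0,0,2,20]'; python3 tin.py
python3 -m jog '[0,0,0,0,0,1,20, 0,0,0,0,0,2,20, 0,0,0,0,0,2,20, 0,0,0,0,0,2,20]'; python3 tin.py
```

```text
clock: 12.18
eef_pos: [0.583, 0.002, 0.0425]
tcp_rot: [0.651, 1.475, -0.658]
ft_force: [-12.4, -3.2, 7.4]
gripper_width: 0.0279
tcp [0.583  0.002  0.0425] yaw 42.04 F [-10.3  -3.2   7.4] Tz [-0.71  2.38 -0.3 ] w 0.0282 t 12.2333 tilt [-1.    -0.006 -0.002]
[151.22 178.34]
clock: 12.57
eef_pos: [0.5828, 0.0018, 0.0425]
tcp_rot: [0.623, 1.483, -0.631]
ft_force: [-11.6, -3.8, 8.3]
gripper_width: 0.0277
tcp [0.5828 0.0019 0.0425] yaw 44.05 F [-13.2  -4.    8.1] Tz [-0.89  2.48 -0.26] w 0.0276 t 12.6167 tilt [-1.    -0.006 -0.002]
[150.83 178.59]
```

```bash
python3 -m jog '[0,0,0,0,0,1,20, 0,0,0,0,0,2,20, 0,0,0,0,0,2,20, 0,0,0,0,0,2,20]'; python3 tin.py
python3 -m jog '[0,0,0,0,0,1,20, 0,0,0,0,0,2,20, 0,0,0,0,0,2,20, 0,0,0,0,0,2,20]'; python3 tin.py
```

```text
clock: 12.95
eef_pos: [0.5827, 0.0016, 0.0425]
tcp_rot: [0.597, 1.491, -0.606]
ft_force: [-12.4, -4.9, 8.8]
gripper_width: 0.0276
tcp [0.5827 0.0016 0.0425] yaw 45.96 F [-12.3  -4.3   9. ] Tz [-1.11  2.6  -0.74] w 0.0281 t 13.0 tilt [-1.    -0.007 -0.003]
[150.92 178.44]
clock: 13.33
eef_pos: [0.5826, 0.0016, 0.0425]
tcp_rot: [0.572, 1.499, -0.58]
ft_force: [-12.6, -4.2, 10.5]
gripper_width: 0.0275
tcp [0.5827 0.0016 0.0425] yaw 47.86 F [-12.7  -4.    9.7] Tz [-1.22  2.64 -1.23] w 0.0279 t 13.3833 tilt [-1.    -0.006 -0.003]
[150.95 178.45]
```

The torque is ramping (-0.3, -0.74, -1.23 N m) and the tin has stopped moving, so it is fully in the V. I'll ease off the strain, then release.

```bash
python3 -m jog '[-1,0,0,0,0,-1,20, -2,-0.5,0,0,0,-3,20, -2.5,-1,0,0,0,-3,20, -2.5,-1,0,0,0,-3,20]'; python3 tin.py
```

```text
clock: 13.72
eef_pos: [0.5824, 0.0017, 0.0425]
tcp_rot: [0.612, 1.482, -0.614]
ft_force: [-4.6, -2.0, 3.3]
gripper_width: 0.0277
tcp [0.5824 0.0017 0.0425] yaw 45.08 F [-5.2 -2.5  4. ] Tz [-0.52  1.21 -0.23] w 0.0278 t 13.7667 tilt [-1.    -0.001  0.   ]
[150.78 178.6 ]
```

```bash
python3 -m jog '[0,0,0,0,0,0,32, 0,0,0,0,0,0,38, 0,0,0,0,0,0,46, 0,0,0,0,0,0,46, 0,0,0,0,0,0,46]'; python3 tin.py; python3 -m jog '[0,0,5,0,0,0,46, 0,0,20,0,0,0,46, 0,0,45,0,0,0,46, 0,0,75,0,0,0,46, 0,0,110,0,0,0,46, -30,0,130,0,0,0,46, -60,0,140,0,0,0,46, -90,0,140,0,0,0,46]'
python3 -m jog '[-40,-30,0,0,0,0,46, -80,-60,0,0,0,0,46, -110,-90,0,0,0,0,46, -120,-120,0,0,0,0,46, -120,-150,0,0,0,0,46, -120,-180,0,0,0,0,46, -120,-180,0,0,0,0,46]'
python3 - <<'E'
from ov import *
S=arm.capture("scene");T=arm.capture("top");st()
import pickle;pickle.dump((T,S),open("cam4.pkl","wb"))
cv2.imwrite("pics/f1.png",np.vstack([cv2.resize(S["img"][165:265,220:400],None,fx=3,fy=3,interpolation=cv2.INTER_CUBIC),cv2.resize(T["img"][135:235,120:300],None,fx=3,fy=3,interpolation=cv2.INTER_CUBIC)]))
E
```

```text
clock: 14.18
eef_pos: [0.583, 0.0025, 0.0424]
tcp_rot: [0.613, 1.481, -0.613]
ft_force: [0.1, 1.6, -0.5]
gripper_width: 0.0458
tcp [0.5828 0.0025 0.0424] yaw 45.06 F [-1.1  0.3 -0.4] Tz [-0.09  0.   -0.03] w 0.0462 t 14.2333 tilt [-1.     0.     0.001]
[150.93 178.43]
clock: 14.9
eef_pos: [0.4936, 0.0021, 0.186]
tcp_rot: [0.613, 1.476, -0.612]
ft_force: [0.3, 0.1, 0.5]
gripper_width: 0.046
clock: 15.48
eef_pos: [0.3722, -0.1817, 0.1834]
tcp_rot: [0.616, 1.479, -0.619]
ft_force: [0.3, 1.2, 0.1]
gripper_width: 0.0458
tcp [ 0.3723 -0.1783  0.1826] yaw 44.91 F [-0.5 -0.2 -0.2] Tz [-0.04  0.07  0.06] w 0.0458 t 15.5833 tilt [-1.  0.  0.]
```

View pics/f1.png

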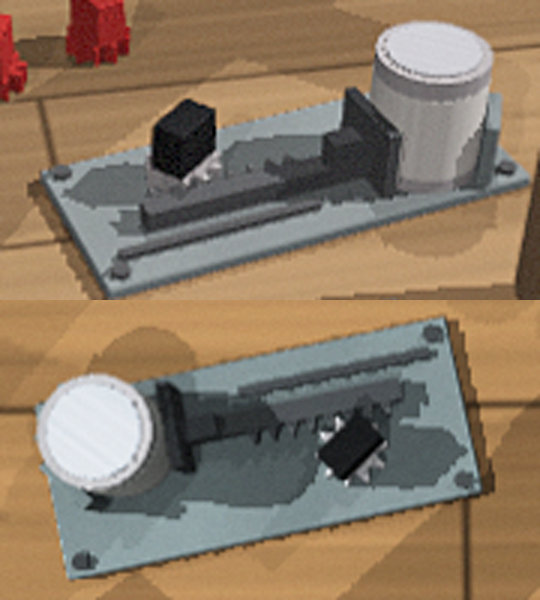

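Both views show the pinion seated behind the rack and in mesh. The tin stands against the V, with the jaw plate at it. I'll check the seat height and the jaw gap with numbers.

```bash
python3 - <<'E'
from ov import *
import pickle;T,S=pickle.load(open("cam4.pkl","rb"))
o=[]
for c,off,k in((S,[255,185],9),(T,[215,160],9)):
    n=44;im=cv2.resize(c["img"][off[1]:off[1]+n,off[0]:off[0]+n],None,fx=k,fy=k,interpolation=cv2.INTER_NEAREST)
    im=np.clip(255*(im/255.)**.5,0,255).astype(np.uint8)
    for z,col in((14,(0,255,0)),(31,(0,0,255))):
        for P in(np.c_[gear(),np.full(40,z+18)],[[23,-14,z+58],[-23,-14,z+58],[-23,14,z+58],[23,14,z+58]]):
            q=((proj(c,pose(.5847,.0018,np.radians(135),P))-off+.5)*k).astype(int);cv2.polylines(im,[q.reshape(-1,1,2)],True,col,1)
    o.append(im)
cv2.imwrite("pics/f2.png",np.hstack(o))
cl=[.5847,.0018,.195];k=4
im=rect(T,cl,31,-15,90,20,210,k)
for y in range(20,210,10): cv2.line(im,(int((y-20)*k),0),(int((y-20)*k),8),(0,255,255),1)
im2=rect(S,cl,71,0,90,20,210,k)
for y in range(20,210,10): cv2.line(im2,(int((y-20)*k),0),(int((y-20)*k),8),(0,255,255),1)
cv2.imwrite("pics/f3.png",np.vstack([im[:280],im2[:300]]))
E
```

```text
(no output)
```

View pics/f2.png

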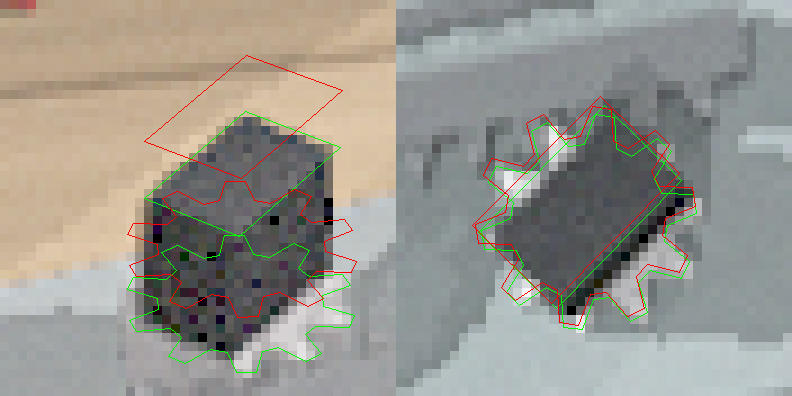

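View pics/f3.png

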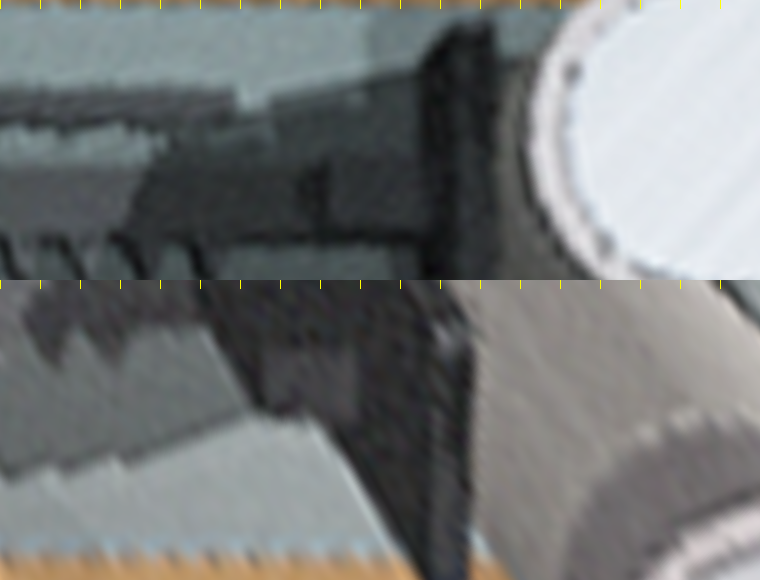

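The pinion matches the home model (green) and is far from the out-of-mesh one (red). The jaw face is at clamp y of about 137–138 mm and shows no gap to the tin. I'm handing in.

```bash
python3 - <<'E'
import cv2,pickle,numpy as np
a=pickle.load(open("cam.pkl","rb"));b=pickle.load(open("cam4.pkl","rb"))
d=cv2.absdiff(a[0]["img"],b[0]["img"]).max(2)
for n,(x,y) in dict(roller=(340,180),jar=(400,192),small=(405,150),tape=(292,114),scraper=(355,130),brush=(230,113),screw=(385,255)).items(): print(n,d[y-12:y+12,x-12:x+12].mean().round(1))
from workcell import arm
print(arm.finish_job())
E
```

```text
roller 15.1
jar 4.9
small 4.7
tape 4.2
scraper 4.9
brush 4.7
screw 5.0
the job is handed in; nothing more can be done
None
```

```bash
python3 - <<'E'
import cv2,pickle,numpy as np
a=pickle.load(open("cam.pkl","rb"));b=pickle.load(open("cam4.pkl","rb"))
f=lambda c:cv2.resize(c["img"][150:210,310:370],None,fx=5,fy=5)
cv2.imwrite("pics/r.png",np.hstack([f(a[0]),f(b[0])]))
E
```

```text
(no output)
```

View pics/r.png

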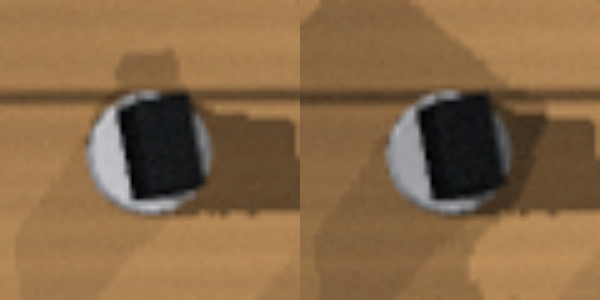

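I put the toothed pinion on the spindle, meshed it with the rack and pushed it home. I then wound the jaw about 70° counter-clockwise with it until the tin was tight in the V stop, let go, backed the arm away and handed the job in at about 15.6 s. `finish_job` reports no verdict, so what follows rests on my own checks.

**What the last checks showed:**
- **Pinion:** after release it matched the model of a fully home pinion in both views. The tool stopped at the height I had worked out for home.
- **Tin and jaw:** the tin stopped moving while the winding torque rose from about 0.3 to 1.2 N m, which I took as fully in the V. It stands upright, with no visible gap to the jaw.
- **Bystanders:** comparing top views before and after, the six others I checked were unchanged. The roller area differed; a crop made after handing in shows only the arm's shadow there, with the roller in place.

**What disagreed:**
- **Camera bias:** the two cameras differed by 2–4 mm on positions.
- **Winding angle:** the jaw needed about 10° more than I predicted (70° instead of 60°).
- **Side force:** it reached about 15 N on the wrist during winding. I eased that off before letting go.

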